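# Snap the seedling box shut

### The job

One of the two blue germination boxes on the potting bench holds seedlings; its lid is down but its three yellow tabs still stand up. Press each of its tabs fully down until it lies flat, so that all three are engaged. Do not touch the empty box: it is still to be sown.

Things in the scene. Friction and masses are not known exactly. Their poses are not given: they have to be found in the camera images.
- sown_box: seedling box, blue, fixed to the bench; dark soil and green seedlings seen through its white-framed clear lid. 130 mm (its x) by 160 (y), lid top 80 mm up. Origin: centre of its underside; z up; -x is its front, facing roughly to the robot. Steel lid hinge on the +x side, a yellow snap tab at the middle of each other side, raised to about 104 mm above the bench
- empty_box: the empty box, to be left alone: same blue box, lid and three raised yellow tabs, same size and frame, but only a bare white floor is seen through its lid; fixed to the bench
- sown_box_front_tab (a joint): Front (-x side) tab of the seedling box: yellow flap 46 mm wide, 36 long, 5 thick. Hinge at (-67, 0, 81) mm in that box's frame, flap reaching out to -x. 0 rad = open, slanting up and out at 34 deg; 0.6 = engaged, level, top at 84 mm, against its stop. Starts at 0 to 0.15. Press it straight down about 20 mm out from the hinge until level: stiff, about 4 N all the way, and it stays where it is left, so a half-pressed tab stays half up
- sown_box_left_tab (a joint): Left (+y side) tab of the seedling box: yellow flap 46 mm wide, 36 long, 5 thick. Hinge at (0, 82, 81) mm in that box's frame, flap reaching out to +y. 0 rad = open, slanting up and out at 34 deg; 0.6 = engaged, level, top at 84 mm, against its stop. Starts at 0 to 0.15. Press it straight down about 20 mm out from the hinge until level: stiff, about 4 N all the way, and it stays where it is left, so a half-pressed tab stays half up
- sown_box_right_tab (a joint): Right (-y side) tab of the seedling box: yellow flap 46 mm wide, 36 long, 5 thick. Hinge at (0, -82, 81) mm in that box's frame, flap reaching out to -y. 0 rad = open, slanting up and out at 34 deg; 0.6 = engaged, level, top at 84 mm, against its stop. Starts at 0 to 0.15. Press it straight down about 20 mm out from the hinge until level: stiff, about 4 N all the way, and it stays where it is left, so a half-pressed tab stays half up

How it is judged:
By the outcome, as a careful person would: the job done as asked, in the order asked, and still so for the second after the job is handed in, with the robot touching nothing.
It also fails if it takes over 38 s, if anything falls off the work surface, if the arm or the gripper's body presses on something with over 40 N, if the wrist force passes 120 N, or if a joint passes its speed limit or range.

### The arm

A 7-joint arm with a two-finger parallel gripper is mounted at the origin on the work surface. World frame = base frame: x ahead of the robot, y to its left, z up, the work surface at z = 0. Lengths are in m, angles in rad, forces in N, time in s.
With the tool pointing down it reaches from about 0.425 to 0.925 m from the base axis. Payload 6.8 kg.
Tool frame: the origin (TCP) lies on the centre line of the jaws, within the pads' length; the fingertips stand 19 mm ahead of it and the grasp point (between the pads) is the TCP (tcp_to_tips is the distance from the TCP to the fingertips, in m); x points along the fingers, y is the direction in which the jaws open and shut, and the axes are right-handed (so a half turn about x gives the same grasp; the last joint's range is limited). The gripper opens to 85 mm and grips with 20 to 120 N. Pads are 22 mm wide; open, the fingers measure 114 mm over their backs; the gripper's body (76 mm by 85 mm) begins 54 mm behind the grasp point. The pads swing forward as they close: fully open they stand 13 mm farther back than shut.
Start: joints at [-1.248, 0.477, 0.022, 1.555, -0.011, 1.109, -0.083], TCP at [0.282, 0.613, 0.25] pointing down, gripper open.
Joint ranges: [-2.96, 2.96], [-0.34, 2.1], [-1.41, 1.46], [0.24, 2.44], [-1.37, 4.51], [0.17, 1.92], [-2.96, 2.96]. Speed limits (rad/s): [2.39, 2.39, 3.14, 3.14, 3.14, 3.14, 3.14].

### API

Orientations are given as a unit quaternion [w, x, y, z].
In Python, from station import get_obs, read_camera, hand_in, spot_in, cut_out, tcp_to_tips gives the robot as it stands.
- The arm moves only by the shell command python3 -m jog 'ROWS' [FORCE]. ROWS is JSON, a list of rows, each an object of numbers: "gripper": the closure, from 0 (fully open) to 1 (shut); "dx", "dy", "dz": the shift along the world's x, y, z in m; "rx", "ry", "rz": the turn, a rotation vector about the world's x, y, z in degrees. In form: [{"gripper": .., "dx": .., "dy": .., "dz": .., "rx": .., "ry": .., "rz": ..}, ...]. A call has 1 to 10 rows; each row is the pose to reach, as a shift and turn from the pose commanded when the call began; what a row does not reach only later rows make up. A row lasts 1/10 s, in which the tool goes at most 50 mm and 8.59 degrees, less where a joint would pass 70% of its speed; a pose out of reach is approached as far as the arm can. A call with a gripper value outside its range is refused whole. The fingers move at their own pace and stop on an object; FORCE is the grip in N (left out, the last holds). Time passes only in rows, so rows that repeat a pose let the fingers close. It gives the time, the measured TCP pose, the force and the opening at its end, in the units of the state.
- get_obs(): the state, without advancing time (a new reading comes with each control period).
- read_camera(name): name is "scene" or "top" or "wrist"; returns a dict with "pixels" (480x640x3 uint8, blue, green, red), "range_z" (480x640 float32, m along the optical axis (not along the pixel's ray), 0 where there is no reading), "camera_matrix" (3x3 intrinsics, pixels), "D" ([k1, k2, p1, p2, k3] as OpenCV has them; the pictures are not rectified), "cam_to_world" (4x4, takes a point from camera to world coordinates). Camera axes: x right, y down, z forward; pixel columns grow to the right and rows downward; lengths in m; the calibration is good to about 2 mm. A picture is of the moment at which its call begins.
- hand_in(): hands the job in, once; it reports no verdict.
Trained networks look in the newest picture that a camera, given by its name, has taken for a name from the list of things; names that differ only in an ending like _2 or _b are one class to them, and where a whole thing is asked for, a point or a joint stands for the part that bears it (a point fixed in the world has none). Each returns a list of dicts, best first, with "conf" (0 to 1); they miss things now and then, are a little off and sometimes report something else, mostly with a low value. They report only what shows in the picture. A call takes as long as a camera call.
- spot_in(camera, label): "box" ([centre column, centre row, width, height] in pixels, round what is visible of it).
- cut_out(camera, label): "mask" (480x640 bool, what is visible of it) and "box" ([centre column, centre row, width, height] in pixels, round what is visible of it).
The state is a dict: "t": time; "q": joint angles; "joint_vel": joint speeds; "joint_torque": joint torques, N m; "eef_pos": TCP position; "tool_rot": TCP orientation; "contact_force": force on the tool from outside, world axes, zero at the start; "torque": the same for the moment, N m; "gripper_width": opening from 0.0 (shut) to 1.0 (fully open).
Only numpy, scipy, OpenCV 4.12 (cv2) and the standard library are available. Lean on these libraries where they do the work, as an engineer would, in place of code of your own. Each camera call takes 0.05 s, during which the arm holds its last target. There are 200 camera calls.

## Working session

There is one attempt and no reset: what is moved stays moved. The work goes in short steps, Python scripts to look and compute and a shell command to move; the robot and the scene stay as the last step left them, time stands still between calls to the robot, and variables do not carry over. Pictures are saved under pics/ and viewed, about 8 in all and at most 12, crops included, and the job is handed in when it is done.

```bash
mkdir -p pics; python3 - <<'E'
from station import *
import cv2,numpy as np
o=get_obs();print(o['t'],o['eef_pos'],o['tool_rot'],o['gripper_width'],tcp_to_tips)
for c in ['top','scene']:
    r=read_camera(c);cv2.imwrite(f'pics/{c}0.png',r['pixels'])
    for l in ['sown_box','empty_box','sown_box_front_tab','sown_box_left_tab','sown_box_right_tab']:
        for d in spot_in(c,l): print(c,l,round(d['conf'],2),np.round(d['box']))
E
```

```text
0.0 [0.28165666 0.61282431 0.24932021] [ 0.69067269  0.15050657  0.69085836 -0.15176868] 0.9966627156431013 0.019
top sown_box_front_tab 0.77 [207. 265.  40.  33.]
top sown_box_left_tab 0.61 [177. 196.  37.  34.]
top sown_box_right_tab 0.72 [284. 250.  30.  35.]
top sown_box_right_tab 0.57 [229. 223. 135. 118.]
scene sown_box 0.64 [406. 245. 129. 108.]
scene sown_box 0.58 [354. 221.  26.  29.]
scene empty_box 0.82 [209. 265. 128. 108.]
scene sown_box_front_tab 0.6 [413. 202.  26.  21.]
scene sown_box_left_tab 0.74 [458. 244.  24.  27.]
scene sown_box_right_tab 0.9 [353. 220.  22.  29.]
```

View pics/top0.png

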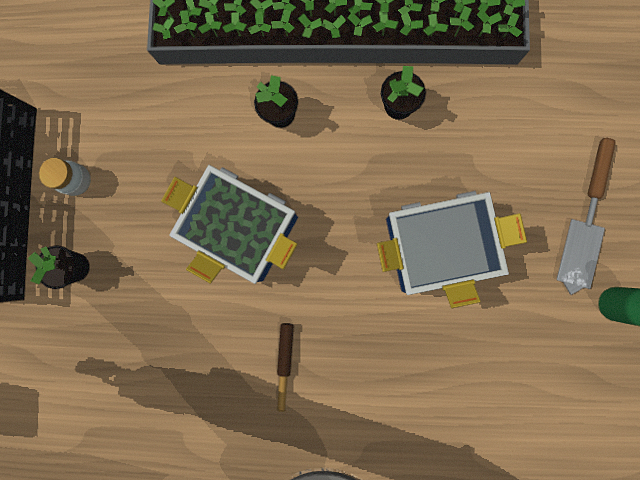

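View pics/scene0.png

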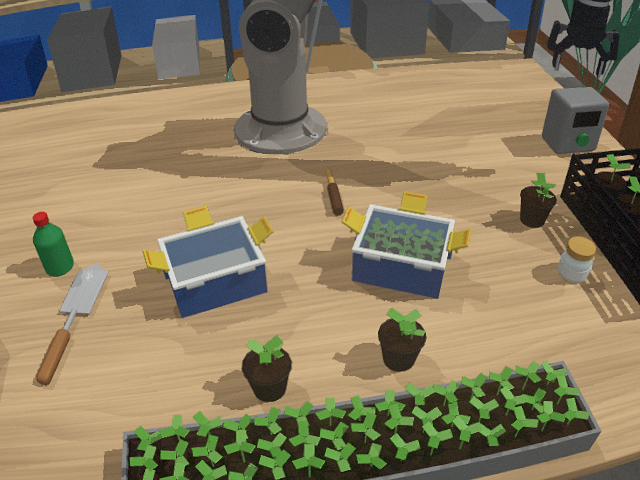

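The top picture shows the seedling box at about (235,225), with its tabs at (180,195) left, (206,266) front and (283,250) right. The empty box is at (448,243). The scene picture agrees.

```bash
cat > h.py <<'E'
from station import *
import cv2,numpy as np
def cloud(c):
    r=read_camera(c);K=r['camera_matrix'];T=np.array(r['cam_to_world'])
    v,u=np.mgrid[:480,:640].astype(np.float32)
    n=cv2.undistortPoints(np.stack([u.ravel(),v.ravel()],1)[:,None],np.array(K),np.array(r['D'])).reshape(480,640,2)
    z=r['range_z'];P=np.dstack([n*z[...,None],z])@T[:3,:3].T+T[:3,3]
    P[z==0]=np.nan
    h=cv2.cvtColor(r['pixels'],cv2.COLOR_BGR2HSV)
    Y=cv2.inRange(h,(20,120,80),(35,255,255))>0
    return r,P,h,Y
E
python3 - <<'E'
from h import *
r,P,h,Y=cloud('top')
z=P[...,2]
for nm,(u0,u1) in dict(sown=(150,310),empty=(365,540)).items():
    M=np.zeros_like(Y);M[140:320,u0:u1]=1
    W=M&(z>.072)&(z<.090)&(h[...,1]<60)&(h[...,2]>150)
    rect=cv2.minAreaRect(P[W][:,:2].astype(np.float32));print(nm,W.sum(),rect,np.median(z[W]))
    n,L,S,C=cv2.connectedComponentsWithStats((M&Y&(z>.07)).astype(np.uint8))
    for i in range(1,n):
        if S[i,4]>100:
            Q=P[L==i];print(C[i].round(),S[i,4],Q.mean(0).round(4),'z',np.percentile(Q[:,2],[2,50,98]).round(4))
E
```

```text
sown 1552 ((0.5385367274284363, 0.16071221232414246), (0.16351643204689026, 0.1331547498703003), 62.576019287109375) 0.07871113289861847
[179. 195.] 663 [0.5818 0.244  0.0898] z [0.0807 0.0897 0.0999]
[281. 251.] 543 [0.4946 0.0753 0.0914] z [0.0822 0.0913 0.1015]
[205. 266.] 615 [0.4675 0.1961 0.0911] z [0.0822 0.0907 0.1014]
empty 1759 ((0.5134515762329102, -0.18785281479358673), (0.13352081179618835, 0.16397221386432648), 12.939339637756348) 0.0785400544831173
[510. 230.] 736 [ 0.5344 -0.2798  0.09  ] z [0.0811 0.0897 0.1009]
[390. 255.] 581 [ 0.4923 -0.0953  0.0909] z [0.0815 0.0904 0.1014]
[461. 293.] 666 [ 0.4358 -0.2052  0.0907] z [0.0811 0.0906 0.1014]
```

Box centre is (0.5385, 0.1607) and its yaw about -27.3°. The rim measures 163 by 133 mm, as it should. The press points, 20 mm out from each hinge, are left (.585,.251), front (.461,.201) and right (.492,.070). I'll go to the left tab first with the gripper shut.

```bash
python3 -m jog '[{"gripper":1,"dx":0.03,"dy":-0.036},{"gripper":1,"dx":0.07,"dy":-0.083},{"gripper":1,"dx":0.10,"dy":-0.12},{"gripper":1,"dx":0.134,"dy":-0.16},{"gripper":1,"dx":0.167,"dy":-0.2},{"gripper":1,"dx":0.2,"dy":-0.24},{"gripper":1,"dx":0.234,"dy":-0.28,"dz":-0.01},{"gripper":1,"dx":0.268,"dy":-0.32,"dz":-0.03},{"gripper":1,"dx":0.304,"dy":-0.362,"dz":-0.05},{"gripper":1,"dx":0.304,"dy":-0.362,"dz":-0.07}]'
python3 - <<'E'
from h import *
from scipy.spatial.transform import Rotation as R
o=get_obs();q=o['tool_rot'];print(o['t'],o['eef_pos'],o['gripper_width'],o['contact_force']);print(R.from_quat(q,scalar_first=True).as_matrix().round(3))
r,P,h,Y=cloud('wrist');cv2.imwrite('pics/w1.png',r['pixels'])
E
```

```text
0.65 [0.28189071 0.61333667 0.25034202] 1.0019717834531077 [-0.21115242  0.27130406  0.3289185 ]
[[ 0.     0.418  0.909]
 [ 0.     0.909 -0.418]
 [-1.     0.    -0.   ]]$[0]: bad value
```

View pics/w1.png

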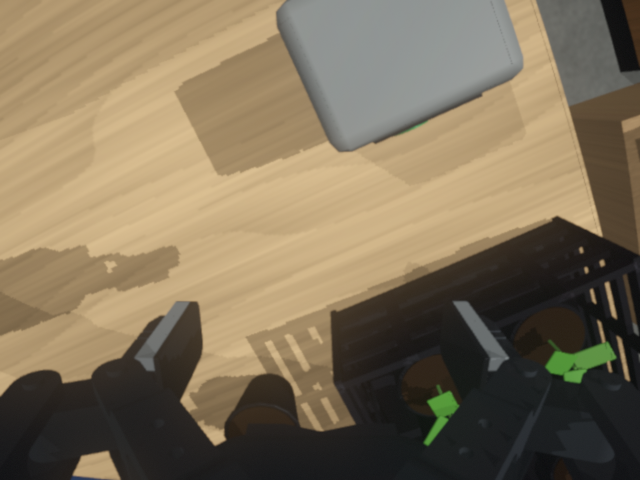

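The wrist picture shows the arm still at its start pose because the call was refused. A row probably needs every key.

```bash
python3 -m jog '[{"gripper":1.0,"dx":0.03,"dy":-0.036,"dz":0.0,"rx":0.0,"ry":0.0,"rz":0.0},{"gripper":1.0,"dx":0.07,"dy":-0.083,"dz":0.0,"rx":0.0,"ry":0.0,"rz":0.0},{"gripper":1.0,"dx":0.10,"dy":-0.12,"dz":0.0,"rx":0.0,"ry":0.0,"rz":0.0},{"gripper":1.0,"dx":0.134,"dy":-0.16,"dz":0.0,"rx":0.0,"ry":0.0,"rz":0.0},{"gripper":1.0,"dx":0.167,"dy":-0.2,"dz":0.0,"rx":0.0,"ry":0.0,"rz":0.0},{"gripper":1.0,"dx":0.2,"dy":-0.24,"dz":0.0,"rx":0.0,"ry":0.0,"rz":0.0},{"gripper":1.0,"dx":0.234,"dy":-0.28,"dz":-0.01,"rx":0.0,"ry":0.0,"rz":0.0},{"gripper":1.0,"dx":0.268,"dy":-0.32,"dz":-0.03,"rx":0.0,"ry":0.0,"rz":0.0},{"gripper":1.0,"dx":0.304,"dy":-0.362,"dz":-0.05,"rx":0.0,"ry":0.0,"rz":0.0},{"gripper":1.0,"dx":0.304,"dy":-0.362,"dz":-0.07,"rx":0.0,"ry":0.0,"rz":0.0}]'
python3 - <<'E'
from h import *
o=get_obs();print(o['t'],o['eef_pos'],o['gripper_width'],o['contact_force'])
r,P,h,Y=cloud('wrist');cv2.imwrite('pics/w2.png',r['pixels'])
E
```

```text
t: 1.7
eef_pos: [0.5897, 0.248, 0.182]
tool_rot: [0.692, 0.153, 0.689, -0.152]
contact_force: [0.6, 0.8, -1.0]
gripper_width: 0.004
1.7 [0.58973364 0.24804664 0.18198044] 0.004312539527516894 [ 0.61303524  0.80361217 -0.98759537]
```

View pics/w2.png

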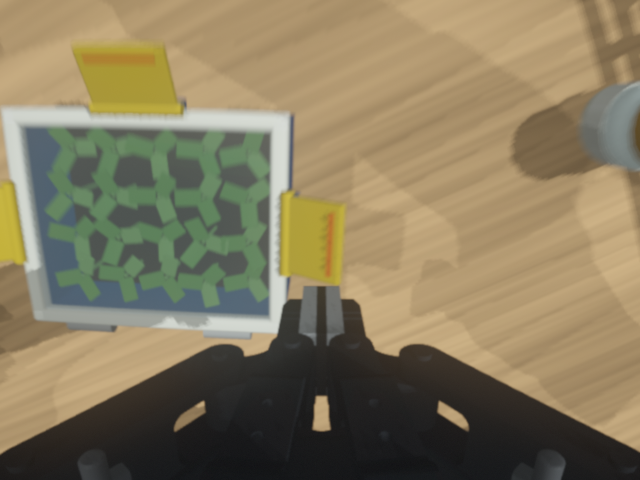

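The wrist picture shows the seedling box with all three tabs up: left at (312,240), front at (127,80) and right at the left edge. The shut fingers at (322,310) line up with the left tab. Pressing down now.

```bash
python3 -m jog '[{"gripper":1.0,"dx":0.0,"dy":0.0,"dz":-0.02,"rx":0.0,"ry":0.0,"rz":0.0},{"gripper":1.0,"dx":0.0,"dy":0.0,"dz":-0.035,"rx":0.0,"ry":0.0,"rz":0.0},{"gripper":1.0,"dx":0.0,"dy":0.0,"dz":-0.045,"rx":0.0,"ry":0.0,"rz":0.0},{"gripper":1.0,"dx":0.0,"dy":0.0,"dz":-0.053,"rx":0.0,"ry":0.0,"rz":0.0},{"gripper":1.0,"dx":0.0,"dy":0.0,"dz":-0.060,"rx":0.0,"ry":0.0,"rz":0.0},{"gripper":1.0,"dx":0.0,"dy":0.0,"dz":-0.066,"rx":0.0,"ry":0.0,"rz":0.0},{"gripper":1.0,"dx":0.0,"dy":0.0,"dz":-0.071,"rx":0.0,"ry":0.0,"rz":0.0},{"gripper":1.0,"dx":0.0,"dy":0.0,"dz":-0.074,"rx":0.0,"ry":0.0,"rz":0.0},{"gripper":1.0,"dx":0.0,"dy":0.0,"dz":-0.076,"rx":0.0,"ry":0.0,"rz":0.0},{"gripper":1.0,"dx":0.0,"dy":0.0,"dz":-0.076,"rx":0.0,"ry":0.0,"rz":0.0}]'
```

```text
t: 2.75
eef_pos: [0.5861, 0.2516, 0.1044]
tool_rot: [0.691, 0.151, 0.691, -0.151]
contact_force: [0.2, 1.1, 2.0]
gripper_width: 0.003
```

```bash
python3 -m jog '[{"gripper":1.0,"dx":0.0,"dy":0.0,"dz":-0.001,"rx":0.0,"ry":0.0,"rz":0.0},{"gripper":1.0,"dx":0.0,"dy":0.0,"dz":-0.002,"rx":0.0,"ry":0.0,"rz":0.0},{"gripper":1.0,"dx":0.0,"dy":0.0,"dz":-0.002,"rx":0.0,"ry":0.0,"rz":0.0}]'
```

```text
t: 3.05
eef_pos: [0.5862, 0.2517, 0.1026]
tool_rot: [0.691, 0.151, 0.691, -0.151]
contact_force: [1.2, 2.5, 4.6]
gripper_width: 0.001
```

```bash
python3 -m jog '[{"gripper":1.0,"dx":0.0,"dy":0.0,"dz":-0.001,"rx":0.0,"ry":0.0,"rz":0.0},{"gripper":1.0,"dx":0.0,"dy":0.0,"dz":-0.002,"rx":0.0,"ry":0.0,"rz":0.0},{"gripper":1.0,"dx":0.0,"dy":0.0,"dz":-0.002,"rx":0.0,"ry":0.0,"rz":0.0}]'
```

```text
t: 3.35
eef_pos: [0.5863, 0.2517, 0.1023]
tool_rot: [0.691, 0.152, 0.691, -0.151]
contact_force: [-3.7, 0.7, 18.1]
gripper_width: -0.002
```

Force rose to 18 N at TCP z 0.1023, so the left tab is on its stop. Front tab next.

```bash
python3 -m jog '[{"gripper":1.0,"dx":0.0,"dy":0.0,"dz":0.04,"rx":0.0,"ry":0.0,"rz":0.0},{"gripper":1.0,"dx":0.0,"dy":0.0,"dz":0.07,"rx":0.0,"ry":0.0,"rz":0.0},{"gripper":1.0,"dx":-0.04,"dy":-0.016,"dz":0.07,"rx":0.0,"ry":0.0,"rz":0.0},{"gripper":1.0,"dx":-0.08,"dy":-0.032,"dz":0.07,"rx":0.0,"ry":0.0,"rz":0.0},{"gripper":1.0,"dx":-0.11,"dy":-0.044,"dz":0.07,"rx":0.0,"ry":0.0,"rz":0.0},{"gripper":1.0,"dx":-0.125,"dy":-0.050,"dz":0.065,"rx":0.0,"ry":0.0,"rz":0.0},{"gripper":1.0,"dx":-0.125,"dy":-0.050,"dz":0.055,"rx":0.0,"ry":0.0,"rz":0.0},{"gripper":1.0,"dx":-0.125,"dy":-0.050,"dz":0.045,"rx":0.0,"ry":0.0,"rz":0.0},{"gripper":1.0,"dx":-0.125,"dy":-0.050,"dz":0.045,"rx":0.0,"ry":0.0,"rz":0.0}]'
python3 -m jog '[{"gripper":1.0,"dx":0.0,"dy":0.0,"dz":-0.01,"rx":0.0,"ry":0.0,"rz":0.0},{"gripper":1.0,"dx":0.0,"dy":0.0,"dz":-0.018,"rx":0.0,"ry":0.0,"rz":0.0},{"gripper":1.0,"dx":0.0,"dy":0.0,"dz":-0.025,"rx":0.0,"ry":0.0,"rz":0.0},{"gripper":1.0,"dx":0.0,"dy":0.0,"dz":-0.032,"rx":0.0,"ry":0.0,"rz":0.0},{"gripper":1.0,"dx":0.0,"dy":0.0,"dz":-0.037,"rx":0.0,"ry":0.0,"rz":0.0},{"gripper":1.0,"dx":0.0,"dy":0.0,"dz":-0.041,"rx":0.0,"ry":0.0,"rz":0.0},{"gripper":1.0,"dx":0.0,"dy":0.0,"dz":-0.043,"rx":0.0,"ry":0.0,"rz":0.0},{"gripper":1.0,"dx":0.0,"dy":0.0,"dz":-0.044,"rx":0.0,"ry":0.0,"rz":0.0},{"gripper":1.0,"dx":0.0,"dy":0.0,"dz":-0.044,"rx":0.0,"ry":0.0,"rz":0.0}]'
```

```text
t: 4.25
eef_pos: [0.4606, 0.201, 0.1435]
tool_rot: [0.69, 0.15, 0.691, -0.152]
contact_force: [-0.4, -0.0, 0.1]
gripper_width: -0.001
t: 5.15
eef_pos: [0.4606, 0.2018, 0.1023]
tool_rot: [0.691, 0.151, 0.691, -0.151]
contact_force: [-5.5, 0.4, 14.6]
gripper_width: 0.002
```

Front tab is at its stop too, with 14.6 N at the same height. Right tab next.

```bash
python3 -m jog '[{"gripper":1.0,"dx":0.0,"dy":0.0,"dz":0.04,"rx":0.0,"ry":0.0,"rz":0.0},{"gripper":1.0,"dx":0.0,"dy":0.0,"dz":0.07,"rx":0.0,"ry":0.0,"rz":0.0},{"gripper":1.0,"dx":0.01,"dy":-0.04,"dz":0.07,"rx":0.0,"ry":0.0,"rz":0.0},{"gripper":1.0,"dx":0.02,"dy":-0.08,"dz":0.07,"rx":0.0,"ry":0.0,"rz":0.0},{"gripper":1.0,"dx":0.027,"dy":-0.115,"dz":0.07,"rx":0.0,"ry":0.0,"rz":0.0},{"gripper":1.0,"dx":0.031,"dy":-0.131,"dz":0.065,"rx":0.0,"ry":0.0,"rz":0.0},{"gripper":1.0,"dx":0.031,"dy":-0.131,"dz":0.055,"rx":0.0,"ry":0.0,"rz":0.0},{"gripper":1.0,"dx":0.031,"dy":-0.131,"dz":0.044,"rx":0.0,"ry":0.0,"rz":0.0},{"gripper":1.0,"dx":0.031,"dy":-0.131,"dz":0.044,"rx":0.0,"ry":0.0,"rz":0.0}]'
python3 -m jog '[{"gripper":1.0,"dx":0.0,"dy":0.0,"dz":-0.01,"rx":0.0,"ry":0.0,"rz":0.0},{"gripper":1.0,"dx":0.0,"dy":0.0,"dz":-0.018,"rx":0.0,"ry":0.0,"rz":0.0},{"gripper":1.0,"dx":0.0,"dy":0.0,"dz":-0.025,"rx":0.0,"ry":0.0,"rz":0.0},{"gripper":1.0,"dx":0.0,"dy":0.0,"dz":-0.032,"rx":0.0,"ry":0.0,"rz":0.0},{"gripper":1.0,"dx":0.0,"dy":0.0,"dz":-0.037,"rx":0.0,"ry":0.0,"rz":0.0},{"gripper":1.0,"dx":0.0,"dy":0.0,"dz":-0.041,"rx":0.0,"ry":0.0,"rz":0.0},{"gripper":1.0,"dx":0.0,"dy":0.0,"dz":-0.043,"rx":0.0,"ry":0.0,"rz":0.0},{"gripper":1.0,"dx":0.0,"dy":0.0,"dz":-0.044,"rx":0.0,"ry":0.0,"rz":0.0},{"gripper":1.0,"dx":0.0,"dy":0.0,"dz":-0.044,"rx":0.0,"ry":0.0,"rz":0.0}]'
```

```text
t: 6.05
eef_pos: [0.4903, 0.0715, 0.1434]
tool_rot: [0.69, 0.15, 0.692, -0.151]
contact_force: [0.0, 0.5, 0.0]
gripper_width: -0.002
t: 6.95
eef_pos: [0.4918, 0.0698, 0.1023]
tool_rot: [0.691, 0.151, 0.691, -0.151]
contact_force: [-5.8, -3.5, 17.1]
gripper_width: -0.004
```

All three are on their stops. I'll lift the arm and move it clear to the left, over the box at height, then check.

```bash
python3 -m jog '[{"gripper":1.0,"dx":0.0,"dy":0.0,"dz":0.05,"rx":0.0,"ry":0.0,"rz":0.0},{"gripper":1.0,"dx":0.0,"dy":0.0,"dz":0.1,"rx":0.0,"ry":0.0,"rz":0.0},{"gripper":1.0,"dx":0.0,"dy":0.0,"dz":0.15,"rx":0.0,"ry":0.0,"rz":0.0},{"gripper":1.0,"dx":-0.02,"dy":0.045,"dz":0.15,"rx":0.0,"ry":0.0,"rz":0.0},{"gripper":1.0,"dx":-0.04,"dy":0.09,"dz":0.15,"rx":0.0,"ry":0.0,"rz":0.0},{"gripper":1.0,"dx":-0.05,"dy":0.135,"dz":0.15,"rx":0.0,"ry":0.0,"rz":0.0},{"gripper":1.0,"dx":-0.06,"dy":0.18,"dz":0.15,"rx":0.0,"ry":0.0,"rz":0.0},{"gripper":1.0,"dx":-0.07,"dy":0.225,"dz":0.15,"rx":0.0,"ry":0.0,"rz":0.0},{"gripper":1.0,"dx":-0.08,"dy":0.27,"dz":0.15,"rx":0.0,"ry":0.0,"rz":0.0},{"gripper":1.0,"dx":-0.1,"dy":0.31,"dz":0.15,"rx":0.0,"ry":0.0,"rz":0.0}]'
python3 -m jog '[{"gripper":1.0,"dx":-0.02,"dy":0.04,"dz":0.0,"rx":0.0,"ry":0.0,"rz":0.0},{"gripper":1.0,"dx":-0.04,"dy":0.08,"dz":0.0,"rx":0.0,"ry":0.0,"rz":0.0},{"gripper":1.0,"dx":-0.07,"dy":0.12,"dz":0.0,"rx":0.0,"ry":0.0,"rz":0.0},{"gripper":1.0,"dx":-0.1,"dy":0.16,"dz":0.0,"rx":0.0,"ry":0.0,"rz":0.0},{"gripper":1.0,"dx":-0.11,"dy":0.2,"dz":0.0,"rx":0.0,"ry":0.0,"rz":0.0},{"gripper":1.0,"dx":-0.11,"dy":0.2,"dz":0.0,"rx":0.0,"ry":0.0,"rz":0.0}]'
python3 - <<'E'
from h import *
r,P,h,Y=cloud('top');z=P[...,2];cv2.imwrite('pics/top1.png',r['pixels'])
M=np.zeros_like(Y);M[140:320,150:540]=1
n,L,S,C=cv2.connectedComponentsWithStats((M&Y&(z>.07)).astype(np.uint8))
for i in range(1,n):
    if S[i,4]>100:
        Q=P[L==i];print(C[i].round(),S[i,4],Q.mean(0).round(4),'z',np.percentile(Q[:,2],[2,50,98]).round(4))
E
```

```text
t: 7.95
eef_pos: [0.3917, 0.3826, 0.2511]
tool_rot: [0.691, 0.152, 0.691, -0.151]
contact_force: [-0.2, 0.4, 0.0]
gripper_width: -0.001
t: 8.55
eef_pos: [0.2763, 0.5859, 0.2505]
tool_rot: [0.69, 0.149, 0.693, -0.147]
contact_force: [-0.6, 0.6, -0.1]
gripper_width: 0.001
[180. 195.] 609 [0.5827 0.2454 0.0824] z [0.0797 0.0824 0.0851]
[510. 230.] 735 [ 0.5343 -0.2798  0.0901] z [0.081  0.0893 0.1006]
[283. 252.] 657 [0.4939 0.0737 0.0824] z [0.08   0.0824 0.0852]
[390. 255.] 578 [ 0.4923 -0.0952  0.091 ] z [0.0818 0.0906 0.1015]
[206. 268.] 642 [0.4656 0.1972 0.0824] z [0.0797 0.0824 0.085 ]
[461. 293.] 660 [ 0.4357 -0.2052  0.0908] z [0.0812 0.0906 0.1011]
```

View pics/top1.png

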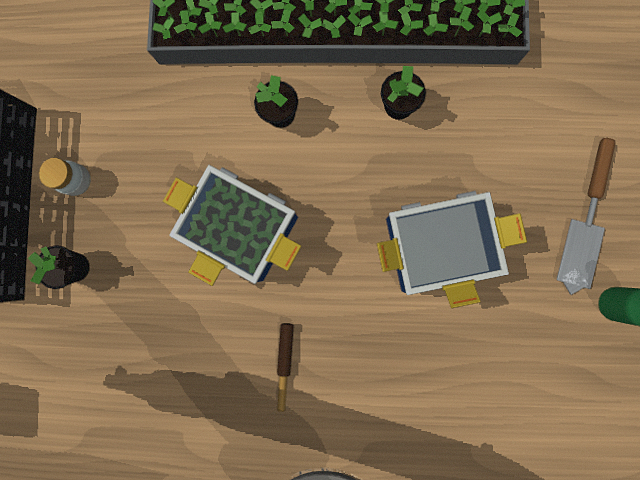

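The top picture shows the seedling box's tabs lying flat at (180,195), (206,268) and (283,252). The empty box's tabs are unchanged. I'll do one slope check before handing in.

```bash
python3 - <<'E'
from h import *
r,P,h,Y=cloud('top');z=P[...,2];d=np.array([.8886,-.4587]);e=np.array([.4587,.8886])
ok=True
for n,(u,v),o in (('L',(180,195),e),('F',(206,268),-d),('R',(283,252),-e)):
    M=np.zeros_like(Y);M[v-25:v+25,u-25:u+25]=1
    Q=P[M&Y&(z>.075)];s=Q[:,:2]@o;p=np.polyfit(s,Q[:,2],1);a=np.degrees(np.arctan(p[0]));print(n,a.round(2),'deg');ok&=a<2.5
print(ok)
if ok: hand_in()
E
```

```text
L -1.17 deg
F -1.73 deg
R -1.3 deg
True
the job is handed in; nothing more can be done
```

I pressed the left, front and right tabs of the seedling box down onto their stops with the shut fingertips, moved the arm clear and handed in after about 9 s of robot time.

- **Force at the stops:** each press ended at the same height (TCP z 0.1023). The force had risen to about 18 N (left), 15 N (front) and 17 N (right), well above the 4 N a tab needs.
- **Final depth check:** all three tabs lie level, with fitted slopes of -1.2° to -1.7° and a median height of 82.4 mm. The given tab top is 84 mm. The gap is within the 2 mm calibration, and the lid rim also read 1 to 1.5 mm low.
- **Empty box:** it was not touched; its tabs read the same before and after.
- **Failed call:** my first move was refused because its rows left out some keys. The arm did not move, and no check failed or disagreed.

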